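# Stand a clay tile on its short edge in the kiln row

### The job

Put the flat clay tile on the kiln slab, standing upright on its short edge with the hole end up, midway between the two tiles already standing there, in line with them and facing the same way. To get it upright, first lean it in the plaster V-cradle with the hole end up and let go of it, then take it again by its top edge; set it down on the slab before you let go, do not drop it. Leave the standing tiles, the dish and the brush where they are.

Things in the scene. Friction and masses are not known exactly. Their poses are not given: they have to be found in the camera images.
- tile: the loose flat clay tile, 110 x 66 x 16 mm, about 0.25 kg, at first lying flat on the bench; origin at the centre of its 110 x 66 underside; x along its length towards the end with the hole, y along its width, z through its thickness (up while it lies flat)
- tile_mid (a point): the centre of the tile's volume, 8 mm along its z from tile
- tile_hole (a point): the centre of the 12 mm square hole through the tile's thickness, 38 mm along its x from the middle (17 mm from the end edge)
- cradle: fixed plaster V-cradle, 36 mm wide (its x); origin under the V line. Long V face: rises 45 degrees towards its +y, 62 mm long; short face: rises 45 degrees towards -y, 28 mm long. The leaning tile's flat underside rests on the long face, the short edge away from the hole on the short face; it overhangs the cradle by 15 mm at each side and 48 mm at the top
- cradle_v (a point): the middle of the bottom line of the V, where the two faces meet, 22 mm above the cradle's origin
- batt: fixed kiln slab, 110 mm (its x) by 270 mm (its y, the direction of the row) by 26 mm, origin at the centre of its underside, which may be sunk up to 12 mm into the bench; the tile's place is its middle, midway between the two standing tiles
- stander_a: loose tile like the first, standing on its short edge on the slab about 90 mm from the slab's middle towards the slab's -y; 66 mm along its x, 16 mm thick along its y, 110 mm tall; origin at the centre of its foot
- stander_b: the same, about 90 mm towards the slab's +y
- dish: bystander: loose square clay dish, 88 mm foot, about 110 mm rim, 50 mm tall; origin at the centre of its underside
- brush: bystander: brush lying on the bench, handle towards its -x; origin at the middle of its underside
Things that resemble listed ones, but are neither listed nor needed, are in the scene too. Leave any green look-alike of the tile alone.

How it is judged (in metres and radians):
On the way, in this order (a step that is already met when the one before it is completed fails the run):
1. the tile leans in the cradle, hole end up, let go (contact force between tile and cradle above 0.3 N and contact force between tile and the arm below 0.05 N and contact force between tile and the fingers below 0.05 N and angle between tile's own x axis and vertical between 0.5 and 1.1 rad and linear speed of tile below 0.02 m/s), for 0.2 s.
2. the tile, still held, stands on the slab in its place in the row, hole end up (contact force between tile and batt above 0.2 N and contact force between tile and the fingers above 0.5 N and angle between tile's own x axis and vertical below 0.1 rad and angle between the z axis of tile and the y axis of batt, either way round below 0.2 rad and x of tile_mid in the frame of batt between -0.018 and 0.018 m and y of tile_mid in the frame of batt between -0.018 and 0.018 m), for 0.05 s.
At the end, for the whole second after the job is handed in: The tile stands free and still on its short edge on the kiln slab, hole end up, upright within 3 degrees, its centre within 18 mm of the slab's middle along and across the row, facing along the row within 11 degrees; both other tiles still stand upright (angle between tile's own x axis and vertical below 0.05 rad and angle between the z axis of tile and the y axis of batt, either way round below 0.2 rad and x of tile_mid in the frame of batt between -0.018 and 0.018 m and y of tile_mid in the frame of batt between -0.018 and 0.018 m and z of tile_mid in the frame of batt between 0.076 and 0.086 m and linear speed of tile below 0.02 m/s and angular speed of tile below 0.3 rad/s and angle between each of stander_a, stander_b's own z axis and vertical below 0.05 rad); the robot touches nothing.
It fails at once if a standing tile is shifted by more than 8 mm (distance of any of stander_a, stander_b from where it was at the start of the episode above 0.008 m).
It fails at once if the dish or the brush is shifted by more than 20 mm (distance of any of dish, brush from where it was at the start of the episode above 0.02 m).
It also fails if it takes over 61 s, if anything falls off the work surface, if the arm or the gripper's body presses on something with over 40 N, if the wrist force passes 120 N, or if a joint passes its speed limit or range.

### The arm

A 6-joint arm with a two-finger parallel gripper is mounted at the origin on the work surface. World frame = base frame: x ahead of the robot, y to its left, z up, the work surface at z = 0. Lengths are in mm, angles in rad, forces in N, time in s.
With the tool pointing down it reaches from about 275 to 750 mm from the base axis. Payload 10.2 kg.
Tool frame: the origin (TCP) lies midway between the tips of the shut fingers; the grasp point (between the pads) lies 19 mm behind it; z points along the fingers, y is the direction in which the jaws open and shut (so a half turn about z gives the same grasp; the last joint's range is limited). The gripper opens to 85 mm and grips with 20 to 120 N. Pads are 22 mm wide; open, the fingers measure 114 mm over their backs; the gripper's body (76 mm by 85 mm) begins 54 mm behind the grasp point. The pads swing forward as they close: fully open they stand 13 mm farther back than shut.
Start: joints at [-1.447, 0.313, 1.498, -0, 1.331, -0.223], TCP at [178.43, -493.755, 231.294] pointing down, gripper open.
Joint ranges: [-2.94, 2.94], [-0.97, 2.17], [0.19, 2.56], [-1.23, 4.37], [0.02, 3.11], [-2.88, 2.88]. Speed limits (rad/s): [2.39, 2.39, 3.01, 3.14, 3.14, 3.14].

### API

Orientations are given as a unit quaternion [w, x, y, z].
In Python, from rig import sense, optics, ctrl gives the robot as it stands.
- The arm moves only by the tool play_rows, never from a script. Its argument "plan" is a list of rows, each a list of 7 numbers: the shift along the world's x, y, z in mm, then the turn, a rotation vector about the world's x, y, z in rad, then the opening, from -1 (shut) to 1 (fully open), so that 0 is half open. A call has 1 to 5 rows; each row shifts and turns the pose as measured when the row begins; what a row does not reach is not made up. A row lasts 1/12 s, in which the tool goes at most 41.7 mm and 7.16 degrees, less where a joint would pass 70% of its speed; a pose out of reach is approached as far as the arm can. A call is refused whole if a number of a shift passes 41.7 or a number of a turn 0.125, either way. A call with a gripper value outside its range is refused whole. The fingers move at their own pace and stop on an object; "grip_force" is the grip in N (left out, the last holds). Time passes only in rows, so rows that do not move let the fingers close. It gives the time, the measured TCP pose, the force and the opening at its end, in the units of the state.
- sense(): the state, without advancing time (a new reading comes with each control period).
- optics.capture(name): name is "scene" or "top" or "wrist"; returns a dict with "img" (480x640x3 uint8, blue, green, red), "fx", "fy", "cx", "cy" (pixels), "world_to_cam" (4x4, takes a point from world to camera coordinates). Camera axes: x right, y up, looking along -z (the intrinsics and any distortion apply to the point x, -y, -z); pixel columns grow to the right and rows downward; lengths in mm; the calibration is good to about 2 mm. A picture is of the moment at which its call begins. There is no depth.
- ctrl.finish_job(): hands the job in, once; it reports no verdict.
The state is a dict: "time_s": time; "joints": joint angles; "dq": joint speeds; "tau": joint torques, N m; "eef_pos": TCP position; "ee_rot": TCP orientation; "force": force on the tool from outside, world axes, zero at the start; "wrist_torque": the same for the moment, N m; "grip_width": opening from 0.0 (shut) to 1.0 (fully open).
Only numpy, scipy, OpenCV 4.12 (cv2) and the standard library are available. Lean on these libraries where they do the work, as an engineer would, in place of code of your own. Each camera call takes 0.05 s, during which the arm holds its last target. There are 200 camera calls.

## Working session

There is one attempt and no reset: what is moved stays moved. The work goes in short steps, Python scripts to look and compute and a tool call to move; the robot and the scene stay as the last step left them, time stands still between calls to the robot, and variables do not carry over. Pictures are saved under pics/ and viewed, about 8 in all and at most 12, crops included, and the job is handed in when it is done.

Besides the shell and the picture viewer there is one more tool, called after "Call:" as name(argument=value, ...) on one line, values as JSON. play_rows: Moves the arm, as the interface text tells. Its arguments: {"type":"object","properties":{"plan":{"type":"array"},"grip_force":{"type":"number"}},"required":["plan"]}

```bash
mkdir -p pics; cat > h.py <<'E'
import numpy as np, cv2
from rig import sense, optics, ctrl
def snap(n,f):
    c=optics.capture(n); cv2.imwrite('pics/'+f,c['img']); np.savez('pics/'+f+'.npz',**c); return c
def ray(c,u,v,z):
    T=c['world_to_cam'];R=T[:3,:3];o=-R.T@T[:3,3]
    d=R.T@np.array([(u-c['cx'])/c['fx'],-(v-c['cy'])/c['fy'],-1])
    return o+d*(z-o[2])/d[2]
def proj(c,p):
    q=c['world_to_cam']@np.array([*p,1]); return c['cx']+c['fx']*q[0]/-q[2], c['cy']-c['fy']*q[1]/-q[2]
E
python3 - <<'E'
from h import *
for n in('scene','top'):
    c=snap(n,n+'0.png'); print(n,{k:(v if k!='img' else 0) for k,v in c.items()})
print(sense())
E
```

```text
scene {'img': 0, 'fx': 497.3163492024924, 'fy': 497.3163492024924, 'cx': 319.9713012927902, 'cy': 242.2117302874764, 'world_to_cam': array([[ 3.72536234e-01,  9.27979173e-01,  8.45040903e-03,
        -2.29875306e+02],
       [-5.19467713e-01,  2.00976840e-01,  8.30518877e-01,
         2.24371244e+02],
       [ 7.69005884e-01, -3.13788089e-01,  5.56926374e-01,
        -1.30411091e+03],
       [ 0.00000000e+00,  0.00000000e+00,  0.00000000e+00,
         1.00000000e+00]])}
top {'img': 0, 'fx': 483.79233585480813, 'fy': 483.79233585480813, 'cx': 317.99181589499534, 'cy': 246.79642329255978, 'world_to_cam': array([[ 2.85728229e-02, -9.98741846e-01,  4.12106647e-02,
        -9.00061507e+00],
       [ 9.88061024e-01,  3.44632014e-02,  1.50158916e-01,
        -5.36128402e+02],
       [-1.51390244e-01,  3.64281875e-02,  9.87802602e-01,
        -9.32710225e+02],
       [ 0.00000000e+00,  0.00000000e+00,  0.00000000e+00,
         1.00000000e+00]])}
{'time_s': 0.1, 'joints': array([-1.44736112e+00,  3.13380267e-01,  1.49837947e+00, -4.28548505e-05,
        1.33100435e+00, -2.23371619e-01]), 'dq': array([-0.00165628, -0.00043961, -0.002018  ,  0.00011328, -0.00232872,
       -0.00054567]), 'tau': array([ 3.72190814e-03, -4.12895358e+01, -2.60140926e+01, -1.14879945e-04,
        2.99938241e-03, -2.34907480e-07]), 'eef_pos': array([ 178.4075954 , -493.50090575,  230.79244655]), 'ee_rot': array([-5.86025447e-04,  9.85002213e-01,  1.72540709e-01,  8.46968127e-06]), 'force': array([ 0.35222491,  0.03119757, -0.18647792]), 'wrist_torque': array([ 0.00286812, -0.00535933, -0.02913459]), 'grip_width': 1.0026840319774888}
```

View pics/top0.png

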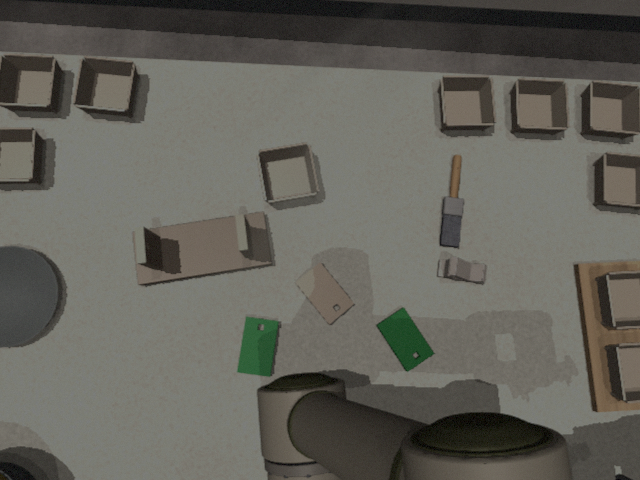

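View pics/scene0.png

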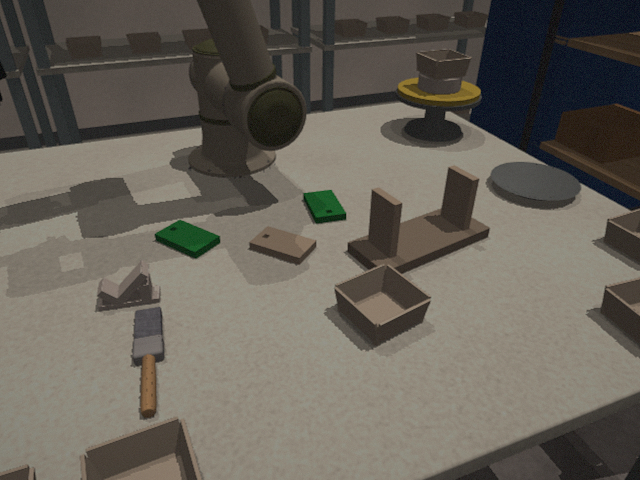

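Pixels in top: clay tile at (325,293) with hole at (337,307); green look-alikes at (259,346) and (405,338); cradle (462,270); slab (203,248) with standers at (150,248) and (243,233); dish (289,177); brush (452,205). The clay-coloured one fits, since the others are green. I'll confirm that in an enlarged crop.

```bash
python3 - <<'E'
import cv2,numpy as np
t=cv2.imread('pics/top0.png');s=cv2.imread('pics/scene0.png')
def k(im,x,y,w,h): 
    a=im[y:y+h,x:x+w]; a=cv2.resize(a,(400,300),interpolation=cv2.INTER_CUBIC); return cv2.convertScaleAbs(a,alpha=1.5)
# scales: 4, 5, 5, 2.5
m=np.vstack([np.hstack([k(t,280,245,100,75),k(t,425,240,80,60)]),np.hstack([k(s,90,255,80,60),k(t,125,190,160,120)])])
cv2.imwrite('pics/m.png',m)
E
```

```text
(no output)
```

View pics/m.png

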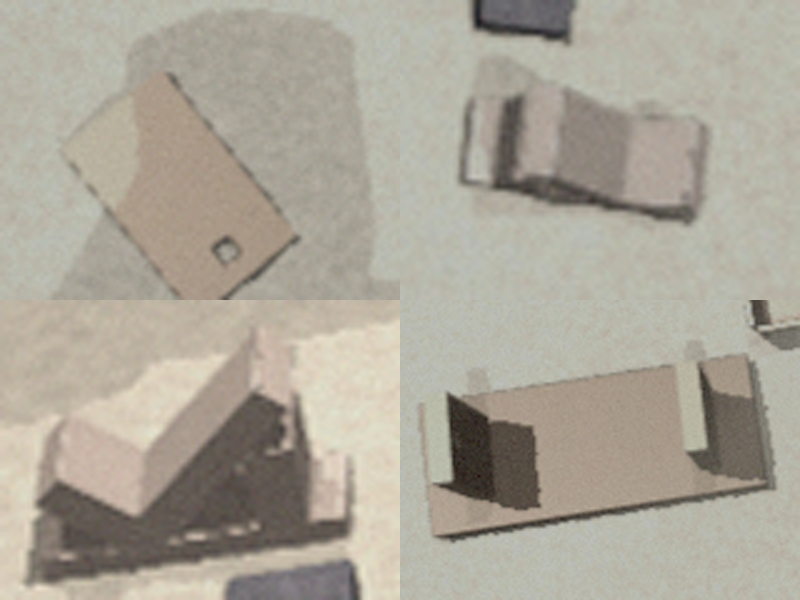

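```bash
cat > m.py <<'E'
from h import *
from scipy.optimize import least_squares
t=dict(np.load('pics/top0.png.npz'));s=dict(np.load('pics/scene0.png.npz'))
P=np.round
print('camtop',P(ray(t,318,247,0)))
for q in [(322.5,262.5),(296.3,282.5),(354.5,304.5),(330,323)]: print('tile',P(ray(t,*q,16),1))
print('hole',P(ray(t,336.8,307.5,16),1))
for z in (14,20,26):
    C=[ray(t,*q,z)[:2] for q in [(133,232),(139.4,284.8),(265,212),(273.8,264.8)]]
    print('batt',z,P(C,1).tolist(),P(np.mean(C,0),1),P([np.hypot(*(C[0]-C[2])),np.hypot(*(C[1]-C[3])),np.hypot(*(C[0]-C[1])),np.hypot(*(C[2]-C[3]))]))
# cradle pose from scene corners
loc=np.array([[18,0,22],[18,43.8,65.8],[18,-19.8,41.8],[-18,43.8,65.8],[-18,-19.8,41.8]])
pix=np.array([[117,298],[140,273.6],[98,292.6],[141.6,260.6],[103.6,279]])
def W(p,L): c,n=np.cos(p[2]),np.sin(p[2]); return np.c_[p[0]+c*L[:,0]-n*L[:,1],p[1]+n*L[:,0]+c*L[:,1],L[:,2]+p[3]]
r=least_squares(lambda p:np.ravel([proj(s,x) for x in W(p,loc)]-pix).tolist()+[p[3]/3],[430,-270,0,0])
print('cradle',P(r.x,3),P(r.fun,1)); print('in top',P([proj(t,x) for x in W(r.x,np.vstack([loc,[-18,0,22]]))],1).tolist())
from scipy.spatial.transform import Rotation as R
E
python3 m.py
```

```text
camtop [542.   6.   0.]
tile [507.6  -3.1  16. ]
tile [464.9  49.2  16. ]
tile [423.9 -70.5  16. ]
tile [385.3 -21.6  16. ]
hole [416.8 -34.6  16. ]
batt 14 [[557.6, 386.3], [450.4, 364.4], [609.6, 119.4], [499.8, 96.5]] [529.3 241.6] [272. 272. 109. 112.]
batt 20 [[556.6, 384.2], [450.0, 362.4], [608.3, 119.0], [499.1, 96.2]] [528.5 240.4] [270. 271. 109. 112.]
batt 26 [[555.6, 382.1], [449.6, 360.5], [606.9, 118.5], [498.4, 95.9]] [527.6 239.2] [269. 269. 108. 111.]
cradle [ 5.05275e+02 -3.09147e+02 -1.46000e-01  5.17000e-01] [-0.7  1.6 -0.3  0.4  2.2 -0.9 -0.6  0.1 -0.7 -1.1  0.2]
in top [[471.8, 259.7], [458.0, 253.0], [484.8, 260.2], [455.6, 270.9], [482.7, 277.6], [469.6, 276.8]]
```

```bash
cat >> m.py <<'E'
lt=np.array([[18,43.8,65.8],[-18,43.8,65.8],[18,-19.8,41.8],[-18,-19.8,41.8],[18,0,22]])
pt=np.array([[458,257.6],[456,278],[486,264],[483,283],[471,261]])
r=least_squares(lambda p:np.r_[np.ravel([proj(s,x) for x in W(p,loc)]-pix)*.7,np.ravel([proj(t,x) for x in W(p,lt)]-pt),p[3]/3],[500,-300,0,0])
print('joint',P(r.x,3),P(r.fun,1))
r=least_squares(lambda p:np.r_[np.ravel([proj(t,x) for x in W(p,lt)]-pt),p[3]/3],[500,-300,0,0])
print('top only',P(r.x,3),P(r.fun,1))
# wrist orientation check
def dn(yaw): return R.from_euler('z',yaw,degrees=True)*R.from_matrix(np.diag([1,-1,-1.]))
def wr(Rt,az,f=1.75):
    def b(j1,a): return R.from_euler('zy',[0,0]) and R.from_euler('z',j1)*R.from_euler('y',a)
    c0=(b(-1.447,1.811).inv()*R.from_quat([.985,.1725,0,0])).as_euler('ZYZ')
    e=(b(np.radians(az),f).inv()*Rt).as_euler('ZYZ'); return c0.round(2),e.round(2)
print(wr(dn(20),-83,1.811)); cy=r.x[2]
X=[np.cos(cy),np.sin(cy),0]
tl=R.from_rotvec(np.array(X)*np.pi/4); 
for n,o,a in [('tile',dn(219.7),0),('cr up',dn(90+np.degrees(cy)),-30),('cr lean',tl*dn(90+np.degrees(cy)),-32),('re',tl.inv()*dn(np.degrees(cy)),-28),('re2',tl.inv()*dn(180+np.degrees(cy)),-28),('batt',dn(10.7),25),('batt2',dn(190.7),25)]: print(n,wr(o,a)[1],o.as_quat().round(3))
E
python3 m.py|tail -10
```

```text
-1.5 -0.1 -0.  -1.6  0.5  2.7 -1.4]
top only [ 4.96695e+02 -3.09619e+02 -9.70000e-02  5.92000e-01] [-0.3  0.7  0.3 -1.7 -1.2 -0.1  0.5 -1.5  0.7  2.7  0.2]
(array([-0.  ,  1.33,  1.35]), array([0.  , 1.33, 1.34]))
tile [ 0.    1.39 -0.69] [-0.34   0.941  0.    -0.   ]
cr up [0.   1.39 1.14] [0.741 0.672 0.    0.   ]
cr lean [0.7  1.76 1.11] [ 0.684  0.621  0.283 -0.257]
re [-0.79  1.17  2.99] [ 0.923 -0.045 -0.019  0.382]
re2 [-0.79  1.17 -0.15] [ 0.045  0.923 -0.382 -0.019]
batt [ 0.    1.39 -2.89] [0.996 0.093 0.    0.   ]
batt2 [0.   1.39 0.25] [-0.093  0.996  0.    -0.   ]
```

Call:
play_rows(plan=[[9.5,17.2,0,0,0,0.124,1],[9.5,17.2,0,0,0,0.124,1],[9.5,17.2,0,0,0,0.124,1],[9.5,17.2,0,0,0,0.124,1],[9.5,17.2,0,0,0,0.124,1]], grip_force=40)

```text
time_s: 0.52
eef_pos: [225.3, -405.7, 228.3]
ee_rot: [-0.002, 0.884, 0.468, -0.0]
force: [0.3, -0.1, 1.5]
grip_width: 0.998
```

Call:
play_rows(plan=[[9.5,17.2,0,0,0,0.124,1],[9.5,17.2,0,0,0,0.124,1],[9.5,17.2,0,0,0,0.124,1],[9.5,17.2,0,0,0,0.124,1],[9.5,17.2,0,0,0,0.124,1]])

```text
time_s: 0.93
eef_pos: [274.2, -314.4, 226.9]
ee_rot: [-0.004, 0.697, 0.717, -0.001]
force: [-0.1, -1.3, -0.6]
grip_width: 0.998
```

Call:
play_rows(plan=[[9.5,17.2,0,0,0,0.124,1],[9.5,17.2,0,0,0,0.124,1],[9.5,17.2,0,0,0,0.124,1],[9.5,17.2,0,0,0,0.124,1],[9.5,17.2,0,0,0,0.124,1]])

```text
time_s: 1.35
eef_pos: [322.9, -223.1, 225.9]
ee_rot: [-0.005, 0.443, 0.896, -0.001]
force: [0.8, -1.0, -0.3]
grip_width: 1.0
```

Call:
play_rows(plan=[[9.5,17.2,0,0,0,0.124,1],[9.5,17.2,0,0,0,0.124,1],[9.5,17.2,0,0,0,0.124,1],[9.5,17.2,0,0,0,0.124,1],[9.5,17.2,0,0,0,0.124,1]])

```text
time_s: 1.77
eef_pos: [371.6, -131.8, 225.1]
ee_rot: [-0.005, 0.146, 0.989, -0.002]
force: [0.5, -0.5, 0.0]
grip_width: 0.998
```

Call:
play_rows(plan=[[9.5,17.2,0,0,0,0.124,1],[9.5,17.2,0,0,0,0.124,1],[9.5,17.2,0,0,0,0.124,1],[9.5,17.2,0,0,0,0.124,1],[9.5,17.2,0,0,0,0.124,1]])

```text
time_s: 2.18
eef_pos: [420.2, -40.4, 224.2]
ee_rot: [-0.005, -0.165, 0.986, -0.003]
force: [-0.4, -0.5, 0.1]
grip_width: 0.999
```

Call:
play_rows(plan=[[8.5,10,-5,0,0,0.12,1],[8.5,10,-5,0,0,0.12,1],[8,9,-5,0,0,0.12,1],[0,0,0,0,0,0,1]])

```text
time_s: 2.52
eef_pos: [446.7, -6.7, 207.9]
ee_rot: [-0.004, -0.349, 0.937, -0.003]
force: [-0.0, 0.4, 0.7]
grip_width: 1.0
```

```bash
python3 - <<'E'
from h import *
c=snap('wrist','w1.png'); s=sense(); print(s['eef_pos'],s['ee_rot'])
print(proj(c,[445,-11.5,16]), proj(c,s['eef_pos']))
E
```

```text
[446.25203568  -7.34989568 208.31391648] [-0.00451646 -0.34670572  0.93795614 -0.00360977]
(np.float64(318.3827657893039), np.float64(213.0259404416312)) (np.float64(320.80213578467425), np.float64(321.31377918626356))
```

View pics/w1.png

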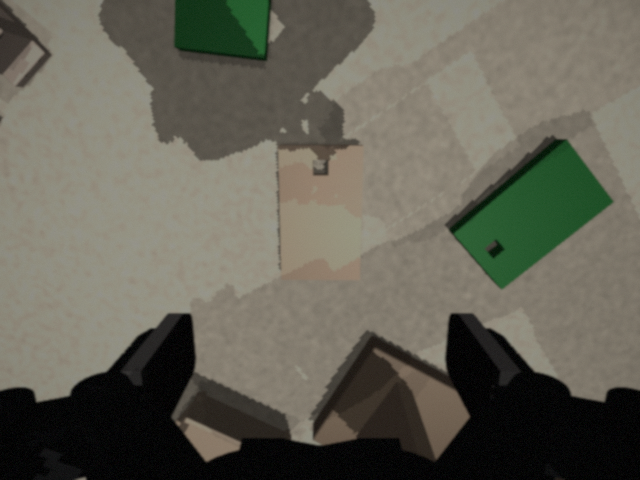

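The wrist view shows the clay tile with corners near (278,147), (361,146), (360,279) and (281,279), hole at (320,167), square to the jaws.

```bash
python3 - <<'E'
from h import *
c=dict(np.load('pics/w1.png.npz'))
P=[ray(c,*q,16)[:2] for q in [(279,147),(361,146),(360,279),(281,279)]]
P=np.array(P);print(P.round(1),P.mean(0),ray(c,320,167,16))
d=P[0]+P[1]-P[2]-P[3];print(np.degrees(np.arctan2(d[1],d[0])),np.hypot(*d)/2,np.hypot(*(P[0]-P[1])),np.hypot(*(P[3]-P[2])))
q=sense()['ee_rot'];from scipy.spatial.transform import Rotation as R
M=R.from_quat(np.roll(q,-1)).as_matrix();print(M.round(3),np.degrees(np.arctan2(M[1,0],M[0,0])))
E
```

```text
[[425.8 -68.3]
 [383.8 -21. ]
 [464.6  51.6]
 [508.    1.6]] [445.55152134  -9.04440162] [416.57934463 -34.43280998  16.        ]
-138.8336793273038 108.24964221341287 63.26282026118171 66.23466964308173
[[-0.76  -0.65  -0.006]
 [-0.65   0.76  -0.01 ]
 [ 0.011 -0.004 -1.   ]] -139.42852831214373
```

Call:
play_rows(plan=[[-0.2,-0.5,-38,0,0,0,1],[-0.2,-0.5,-38,0,0,0,1],[-0.2,-0.5,-38,0,0,0.005,1],[-0.1,-0.5,-38,0,0,0.005,1],[0,0,-20,0,0,0,1]])

```text
time_s: 2.98
eef_pos: [446.9, -12.4, 36.7]
ee_rot: [0.002, -0.342, 0.94, -0.008]
force: [-0.0, 1.1, -1.0]
grip_width: 1.005
```

Call:
play_rows(plan=[[0,0,-15,0,0,0,1],[0,0,-12,0,0,0,1],[0,0,-5,0,0,0,1],[0,0,-3,0,0,0,1],[0,0,0,0,0,0,1]])

```text
time_s: 3.4
eef_pos: [443.2, -14.7, -2.9]
ee_rot: [-0.002, -0.333, 0.943, -0.006]
force: [-0.5, -0.2, -0.4]
grip_width: 1.0
```

Call:
play_rows(plan=[[1.2,2.5,0,0,0,0.015,1],[1.2,2.5,0,0,0,0.015,1],[0,0,0,0,0,0,0.4],[0,0,0,0,0,0,0.2],[0,0,0,0,0,0,0.2]])

```text
time_s: 3.82
eef_pos: [447.2, -9.7, 0.3]
ee_rot: [0.0, -0.348, 0.938, -0.008]
force: [0.8, 0.4, -2.7]
grip_width: 0.761
```

Call:
play_rows(plan=[[0,0,0,0,0,0,0],[0,0,0,0,0,0,0],[0,0,0,0,0,0,0]])

```text
time_s: 4.07
eef_pos: [447.0, -9.5, 0.4]
ee_rot: [0.0, -0.348, 0.938, -0.008]
force: [-0.6, 0.3, -3.4]
grip_width: 0.753
```

Call:
play_rows(plan=[[0,0,15,0,0,0,0],[0,0,35,0,0,0,0],[0,0,38,0,0,-0.1,0],[0,0,38,0,0,-0.12,0],[2,-15,35,0,0,-0.12,0]], grip_force=60)

```text
time_s: 4.48
eef_pos: [442.3, -21.6, 160.2]
ee_rot: [-0.008, -0.18, 0.984, -0.001]
force: [1.1, -0.9, -4.1]
grip_width: 0.749
```

Call:
play_rows(plan=[[4,-22,25,0,0,-0.12,0],[4,-22,10,0,0,-0.12,0],[4,-22,5,0,0,-0.12,0],[4,-22,0,0,0,-0.12,0],[4,-22,0,0,0,-0.12,0]])

```text
time_s: 4.9
eef_pos: [464.0, -135.0, 210.8]
ee_rot: [-0.002, 0.131, 0.991, -0.002]
force: [0.2, -0.2, -3.1]
grip_width: 0.747
```

Call:
play_rows(plan=[[4,-22,0,0,0,-0.12,0],[4,-22,0,0,0,-0.12,0],[4,-22,0,0,0,-0.12,0],[4,-22,0,0,0,-0.12,0],[4,-22,0,0,0,-0.12,0]])

```text
time_s: 5.32
eef_pos: [483.3, -250.4, 209.4]
ee_rot: [-0.004, 0.43, 0.903, -0.001]
force: [0.6, 0.4, -3.0]
grip_width: 0.751
```

Call:
play_rows(plan=[[4,-22,0,0,0,-0.12,0],[4,-22,0,0,0,-0.12,0],[4,-22,0,0,0,-0.12,0],[4,-22,0,0,0,-0.12,0],[4,-22,0,0,0,-0.12,0]])

```text
time_s: 5.73
eef_pos: [502.6, -365.5, 206.4]
ee_rot: [-0.006, 0.687, 0.727, 0.001]
force: [-0.1, -0.3, -3.4]
grip_width: 0.754
```

Call:
play_rows(plan=[[3,-18,0,0,0,-0.07,0],[3,-18,0,0,0,-0.06,0],[0,0,0,0,0,0,0],[0,0,0,0,0,0,0]])

```text
time_s: 6.07
eef_pos: [507.3, -406.9, 202.2]
ee_rot: [-0.009, 0.738, 0.674, 0.002]
force: [-0.2, 1.2, -2.4]
grip_width: 0.749
```

```bash
python3 - <<'E'
from h import *
c=snap('wrist','w2.png'); s=sense(); print(s['eef_pos'],s['ee_rot'])
for q in [(500,-309,22),(500,-265,66),(500,-329,42)]: print(proj(c,q))
E
```

```text
[ 507.15039803 -406.80420866  202.14240484] [-0.0090227   0.73816703  0.67455603  0.00147843]
(np.float64(300.94807833752765), np.float64(87.49815195608213))
(np.float64(289.3877141539811), np.float64(1.5203016009078567))
(np.float64(302.2938606625921), np.float64(115.38387472760297))
```

View pics/w2.png

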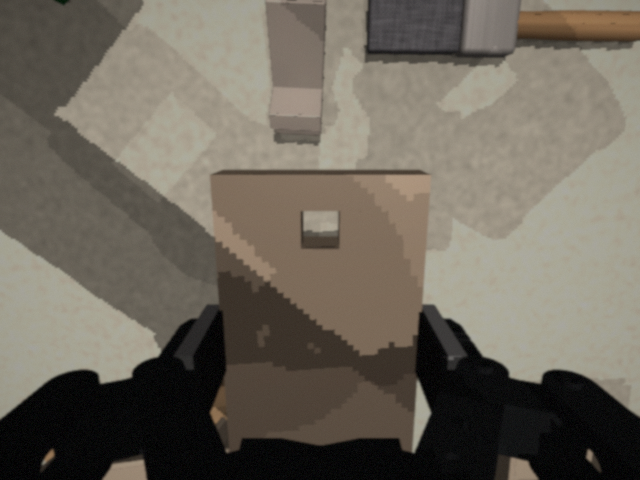

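```bash
cat > c2.py <<'E'
from h import *
from scipy.optimize import least_squares
c=dict(np.load('pics/w2.png.npz'))
L=np.array([[-18,0,22],[18,0,22],[-18,43.8,65.8],[18,43.8,65.8]]);px=np.array([[273,88],[322,90],[267,2],[326,2]])
def W(p,L): a,n=np.cos(p[2]),np.sin(p[2]); return np.c_[p[0]+a*L[:,0]-n*L[:,1],p[1]+n*L[:,0]+a*L[:,1],L[:,2]+p[3]]
r=least_squares(lambda p:np.r_[np.ravel([proj(c,x) for x in W(p,L)]-px),p[3]/5],[500,-309,-.1,0])
print(r.x.round(3),r.fun.round(1)); p=r.x
print([np.round(proj(c,x)) for x in W(p,np.array([[-18,-19.8,41.8],[18,-19.8,41.8]]))])
print('target tile origin',W(p,np.array([[0,38.9,60.9]])))
# tile yaw in image: from end edge
T=[ray(c,u,175,202)for u in(212,430)];print(T)
q=sense()['ee_rot'];print('yaw',np.degrees(2*np.arctan2(q[2],q[1])))
E
python3 c2.py
```

```text
[ 4.98066e+02 -3.09486e+02 -1.31000e-01  8.45000e-01] [ 0.3 -0.7  1.3 -0.6 -1.5 -0.8  0.2  1.8  0.2]
[array([269., 115.]), array([322., 117.])]
target tile origin [[ 503.15346167 -270.92028929   61.74546541]]
[array([ 475.3628947 , -351.82741189,  202.        ]), array([ 548.49009989, -358.30974867,  202.        ])]
yaw 84.84374264501638
```

Call:
play_rows(plan=[[-1,12,-3,0.119,-0.015,-0.017,0],[-1,12,-5,0.119,-0.015,-0.017,0],[-1,13,-8,0.119,-0.015,0,0],[-1,13,-8,0.119,-0.015,0,0],[-1,13,-8,0.119,-0.015,0,0]])

```text
time_s: 6.53
eef_pos: [504.7, -337.3, 175.6]
ee_rot: [-0.203, 0.708, 0.635, 0.233]
force: [1.0, -0.6, -4.1]
grip_width: 0.751
```

Call:
play_rows(plan=[[-1,13,-10,0.119,-0.015,0,0],[-1,12,-15,0.06,-0.008,0,0],[0,0,-10,0,0,0,0],[0,0,0,0,0,0,0]])

```text
time_s: 6.87
eef_pos: [501.5, -309.1, 136.6]
ee_rot: [-0.264, 0.682, 0.612, 0.301]
force: [-0.1, 0.5, -3.7]
grip_width: 0.751
```

```bash
cat > st.py <<'E'
from h import *
from scipy.spatial.transform import Rotation as R
s=sense();M=R.from_quat(np.roll(s['ee_rot'],-1)).as_matrix()
print(s['time_s'],s['eef_pos'].round(1),'joints',s['joints'].round(2),'F',s['force'].round(1),'w',round(float(s['grip_width']),3));print(M.round(3))
y=-.125;cx=np.array([np.cos(y),np.sin(y),0]);cy=np.array([-cx[1],cx[0],0]);z=np.array([0,0,1]);r=.5**.5
def err(G): print('rotvec to goal',R.from_matrix(G@M.T).as_rotvec().round(3))
E
cat st.py > s1.py; echo 'err(np.c_[r*cy+r*z,cx,r*cy-r*z])' >> s1.py; python3 s1.py
```

```text
6.8667 [ 501.5 -309.1  136.6] joints [-0.97  0.83  1.12  0.52  1.83 -0.9 ] F [-0.1  0.5 -3.7] w 0.751
[[ 0.07   0.994  0.088]
 [ 0.676 -0.112  0.728]
 [ 0.733  0.009 -0.68 ]]
rotvec to goal [-0.037  0.013 -0.013]
```

Call:
play_rows(plan=[[-1,0,-14,-0.018,0.006,-0.006,0],[-1,0,-14,-0.018,0.006,-0.006,0],[1,9,-9,0,0,0,0],[1,9,-9,0,0,0,0],[0,0,0,0,0,0,0]])

```text
time_s: 7.28
eef_pos: [503.5, -292.1, 93.5]
ee_rot: [-0.245, 0.693, 0.617, 0.281]
force: [-0.2, 0.3, -3.8]
grip_width: 0.75
```

```bash
python3 s1.py
```

```text
7.2833 [ 503.5 -292.1   93.5] joints [-0.95  0.84  1.21  0.5   1.69 -0.92] F [-0.2  0.3 -3.8] w 0.75
[[ 0.08   0.993  0.088]
 [ 0.717 -0.119  0.686]
 [ 0.692  0.008 -0.722]]
rotvec to goal [ 0.022  0.005 -0.006]
```

Call:
play_rows(plan=[[0,7.6,-7.5,0.011,0,0,0],[0,7.6,-7.5,0.011,0,0,0],[0,4,-4,0,0,0,0],[0,2,-2,0,0,0,0],[0,0,0,0,0,0,0]])

```text
time_s: 7.7
eef_pos: [504.9, -270.4, 74.2]
ee_rot: [-0.249, 0.69, 0.616, 0.287]
force: [-1.3, -0.3, -3.6]
grip_width: 0.749
```

```bash
python3 s1.py; python3 -c "
from h import *
c=snap('scene','s2.png');i=c['img'][150:350,40:310]; cv2.imwrite('pics/s2c.png',cv2.convertScaleAbs(cv2.resize(i,(800,593),interpolation=2),alpha=1.4))"
```

```text
7.7 [ 504.9 -270.4   74.2] joints [-0.93  0.84  1.27  0.51  1.64 -0.94] F [-1.3 -0.3 -3.6] w 0.749
[[ 0.076  0.993  0.089]
 [ 0.707 -0.116  0.697]
 [ 0.703  0.01  -0.711]]
rotvec to goal [ 0.007  0.009 -0.008]
```

View pics/s2c.png

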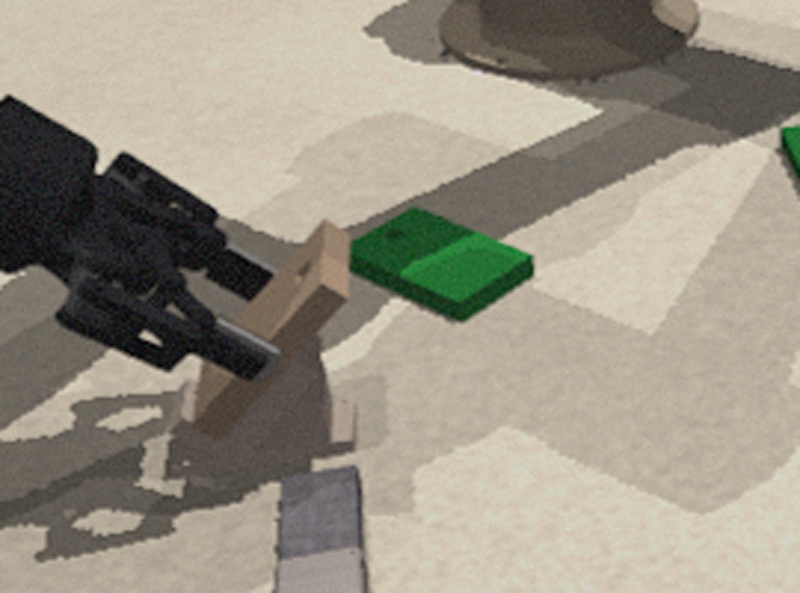

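The scene view shows the tile held at about 45° over the cradle with the hole end up, the pads outside the cradle's sides. I'll lower it gently.

Call:
play_rows(plan=[[0,0,-4,0,0,0,0],[0,0,-3,0,0,0,0],[0,0,0,0,0,0,0]])

```text
time_s: 8.0
eef_pos: [505.2, -271.7, 67.4]
ee_rot: [-0.248, 0.69, 0.616, 0.287]
force: [-0.4, 0.3, -3.3]
grip_width: 0.751
```

Call:
play_rows(plan=[[0,0,-3,0,0,0,0],[0,0,0,0,0,0,0]])

```text
time_s: 8.17
eef_pos: [505.2, -272.0, 64.2]
ee_rot: [-0.248, 0.69, 0.616, 0.287]
force: [-0.6, -0.1, -3.3]
grip_width: 0.75
```

Call:
play_rows(plan=[[0,0,-2,0,0,0,0],[0,0,0,0,0,0,0]])

```text
time_s: 8.33
eef_pos: [505.5, -271.3, 63.5]
ee_rot: [-0.249, 0.69, 0.616, 0.288]
force: [-0.4, -0.0, -3.3]
grip_width: 0.746
```

Call:
play_rows(plan=[[0,0,-2,0,0,0,0],[0,0,0,0,0,0,0]])

```text
time_s: 8.5
eef_pos: [505.7, -270.7, 62.8]
ee_rot: [-0.249, 0.689, 0.616, 0.289]
force: [-0.0, -0.1, -3.5]
grip_width: 0.753
```

Call:
play_rows(plan=[[0,0,-2,0,0,0,0],[0,0,0,0,0,0,0]])

```text
time_s: 8.67
eef_pos: [505.9, -269.9, 62.0]
ee_rot: [-0.25, 0.688, 0.616, 0.29]
force: [0.1, -0.2, -3.7]
grip_width: 0.749
```

Call:
play_rows(plan=[[0,0,-2,0,0,0,0],[0,0,0,0,0,0,0]])

```text
time_s: 8.83
eef_pos: [506.0, -269.7, 61.8]
ee_rot: [-0.25, 0.688, 0.616, 0.291]
force: [-0.1, 0.7, -2.6]
grip_width: 0.745
```

Call:
play_rows(plan=[[0,1,-2,0,0,0,0],[0,0,0,0,0,0,0]])

```text
time_s: 9.0
eef_pos: [506.0, -269.8, 61.9]
ee_rot: [-0.25, 0.688, 0.617, 0.291]
force: [-1.6, 2.5, -0.6]
grip_width: 0.746
```

Call:
play_rows(plan=[[0,1,-2,0,0,0,0],[0,0,0,0,0,0,0]])

```text
time_s: 9.17
eef_pos: [506.0, -269.8, 61.8]
ee_rot: [-0.249, 0.687, 0.617, 0.291]
force: [-2.0, 2.6, -0.2]
grip_width: 0.747
```

Call:
play_rows(plan=[[0,1,-2,0,0,0,0],[0,0,0,0,0,0,0]])

```text
time_s: 9.33
eef_pos: [506.0, -269.8, 61.8]
ee_rot: [-0.248, 0.687, 0.617, 0.292]
force: [-2.0, 2.3, -0.1]
grip_width: 0.749
```

```bash
python3 s1.py; python3 -c "
from h import *
c=snap('scene','s3.png');i=c['img'][210:310,85:220]; cv2.imwrite('pics/s3c.png',cv2.convertScaleAbs(cv2.resize(i,(800,593),interpolation=2),alpha=1.5))"
```

```text
9.3333 [ 506.  -269.8   61.8] joints [-0.93  0.86  1.27  0.52  1.62 -0.96] F [-2.   2.3 -0.1] w 0.749
[[ 0.068  0.993  0.095]
 [ 0.703 -0.115  0.701]
 [ 0.707  0.019 -0.706]]
rotvec to goal [ 0.002  0.019 -0.01 ]
```

View pics/s3c.png

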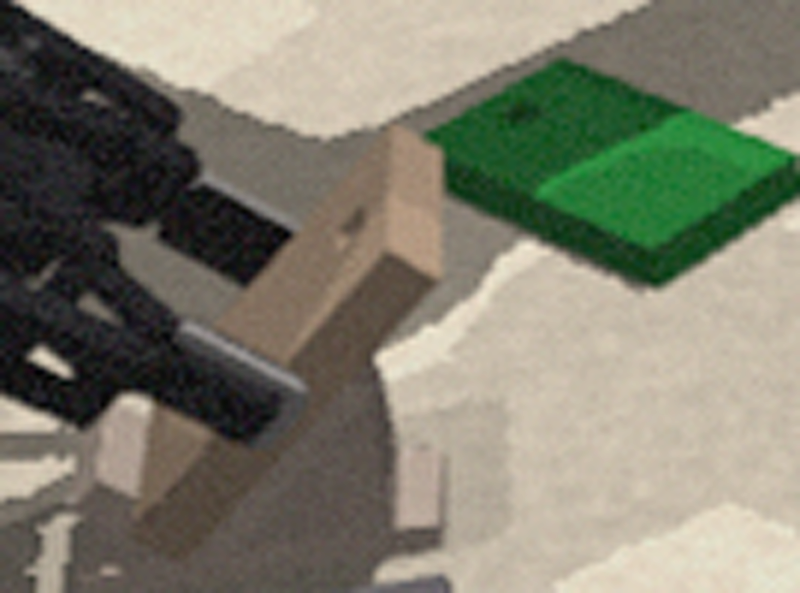

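The picture shows the tile seated in the V, and the pose matches the computed one within 3 mm. Now I'll let go and back off along the tile's normal.

Call:
play_rows(plan=[[0,0,0,0,0,0,0.6],[0,0,0,0,0,0,0.8],[0,0,0,0,0,0,1],[0,0,0,0,0,0,1],[0,0,0,0,0,0,1]])

```text
time_s: 9.8
eef_pos: [506.3, -270.0, 59.5]
ee_rot: [-0.247, 0.688, 0.617, 0.291]
force: [-0.0, -0.4, 0.1]
grip_width: 0.999
```

Call:
play_rows(plan=[[-0.5,-4,4,0,0,0,1],[-1.5,-12,12,0,0,0,1],[-2.5,-20,20,0,0,0,1],[-2.5,-20,20,0,0,0,1],[-2.5,-20,25,0,0,0,1]])

```text
time_s: 10.22
eef_pos: [495.3, -344.1, 139.7]
ee_rot: [-0.253, 0.687, 0.616, 0.291]
force: [-0.2, -0.4, -0.9]
grip_width: 1.003
```

```bash
python3 s1.py; python3 -c "
from h import *
c=snap('scene','s4.png');d=snap('top','t4.png');i=np.hstack([cv2.resize(c['img'][210:310,85:185],(400,400),interpolation=2),cv2.resize(d['img'][220:320,410:510],(400,400),interpolation=2)]); cv2.imwrite('pics/s4c.png',cv2.convertScaleAbs(i,alpha=1.5))"
```

```text
10.2167 [ 495.3 -344.1  139.7] joints [-1.    0.86  1.04  0.49  1.86 -0.91] F [-0.2 -0.4 -0.9] w 1.003
[[ 0.071  0.994  0.087]
 [ 0.699 -0.112  0.707]
 [ 0.712  0.011 -0.702]]
rotvec to goal [-0.006  0.012 -0.013]
```

View pics/s4c.png

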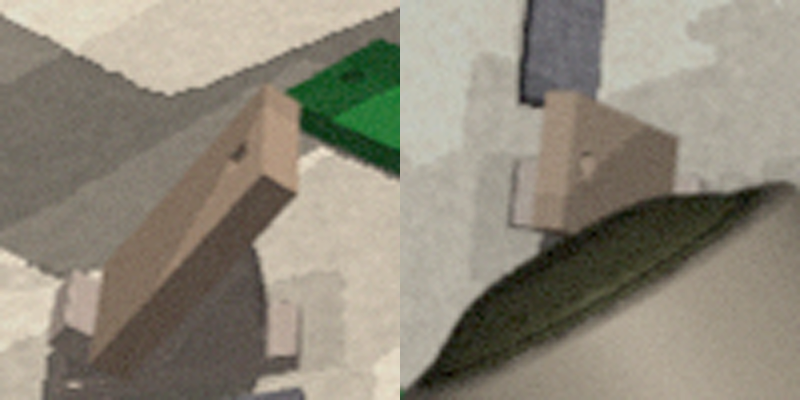

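The tile leans in the cradle, hole end up, and is released. Next is the regrasp by the top edge.

```bash
cat st.py > s2.py; cat >> s2.py <<'E'
y=-.118;cx=np.array([np.cos(y),np.sin(y),0]);cy=np.array([-cx[1],cx[0],0])
t=r*cy+r*z;n=-r*cy+r*z;err(np.c_[cx,n,-t])
mid=np.array([506,-270,61.5])+8*n-0.5*t
for k in(22,110): print(k,(mid+k*t).round(1),'shift',(mid+k*t-s['eef_pos']).round(1))
E
python3 s2.py
```

```text
10.3167 [ 495.9 -347.4  143. ] joints [-1.    0.86  1.03  0.49  1.86 -0.91] F [0.2 0.5 0.1] w 0.998
[[ 0.069  0.993  0.094]
 [ 0.704 -0.115  0.7  ]
 [ 0.706  0.018 -0.708]]
rotvec to goal [-1.185  0.149 -1.723]
22 [ 507.1 -260.5   82.4] shift [ 11.2  86.9 -60.7]
110 [ 514.4 -198.7  144.6] shift [ 18.6 148.7   1.6]
```

Call:
play_rows(plan=[[0,-2,25,-0.067,0.0085,-0.098,1],[0,0,25,-0.067,0.0085,-0.098,1],[0,5,25,-0.067,0.0085,-0.098,1],[0,10,20,-0.067,0.0085,-0.098,0.6],[2,15,10,-0.067,0.0085,-0.098,0.4]])

```text
time_s: 10.73
eef_pos: [495.7, -322.7, 241.4]
ee_rot: [-0.066, 0.86, 0.455, 0.223]
force: [1.2, -0.5, 1.1]
grip_width: 0.753
```

Call:
play_rows(plan=[[2,15,0,-0.067,0.0085,-0.098,0.2],[2,15,0,-0.067,0.0085,-0.098,0],[2,15,0,-0.067,0.0085,-0.098,0],[2,15,0,-0.067,0.0085,-0.098,0],[2,15,0,-0.067,0.0085,-0.098,0]])

```text
time_s: 11.15
eef_pos: [503.9, -248.1, 246.6]
ee_rot: [0.13, 0.946, 0.262, 0.139]
force: [-0.5, -1.2, 0.1]
grip_width: 0.5
```

Call:
play_rows(plan=[[2,15,0,-0.067,0.0085,-0.098,0],[2,15,0,-0.067,0.0085,-0.098,0],[2,10,0,-0.067,0.0085,-0.098,0],[0,5,0,-0.067,0.0085,-0.098,0],[0,0,0,-0.067,0.0085,-0.098,0]])

```text
time_s: 11.57
eef_pos: [506.3, -211.3, 246.0]
ee_rot: [0.267, 0.957, 0.097, 0.059]
force: [0.3, -0.5, -0.2]
grip_width: 0.502
```

```bash
python3 s2.py
```

```text
11.5667 [ 506.3 -211.3  246. ] joints [-0.43  0.22  1.69 -0.51  0.91  1.19] F [ 0.3 -0.5 -0.2] w 0.502
[[ 0.974  0.154  0.164]
 [ 0.216 -0.839 -0.5  ]
 [ 0.061  0.522 -0.851]]
rotvec to goal [-0.239  0.049 -0.342]
22 [ 507.1 -260.5   82.4] shift [   0.9  -49.2 -163.6]
110 [ 514.4 -198.7  144.6] shift [   8.2   12.6 -101.4]
```

Call:
play_rows(plan=[[2,6,-25,-0.06,0.012,-0.086,0],[2,6,-25,-0.06,0.012,-0.086,0],[2,6,-25,-0.06,0.012,-0.086,0],[2,3,-22,-0.06,0.012,-0.086,0],[0,0,0,0,0,0,0]])

```text
time_s: 11.98
eef_pos: [513.9, -189.7, 156.5]
ee_rot: [0.378, 0.925, -0.044, -0.016]
force: [0.7, 0.6, -1.6]
grip_width: 0.501
```

```bash
python3 s2.py; python3 -c "
from h import *
s=sense();c=snap('wrist','w5.png');d=snap('scene','s5.png');y=-.118;cx=np.array([np.cos(y),np.sin(y),0]);cy=np.array([-cx[1],cx[0],0]);z=np.array([0,0,1])
t=(cy+z)*.5**.5;n=(z-cy)*.5**.5;mid=np.array([506,-270,61.5])+8*n-.5*t
for a in(-1,1):
  for b in (-1,1): print(a,b,np.round(proj(c,mid+55*t+33*a*cx+8*b*n),0))
i=np.hstack([cv2.resize(c['img'],(400,300)),cv2.resize(d['img'][185:305,80:240],(400,300))]);cv2.imwrite('pics/c5.png',cv2.convertScaleAbs(i,alpha=1.4))"
```

```text
11.9833 [ 513.9 -189.7  156.5] joints [-0.24  0.49  1.66 -0.91  1.07  1.92] F [ 0.7  0.6 -1.6] w 0.501
[[ 0.996 -0.069 -0.062]
 [-0.093 -0.711 -0.697]
 [ 0.004  0.7   -0.714]]
rotvec to goal [-0.01   0.005 -0.025]
22 [ 507.1 -260.5   82.4] shift [ -6.8 -70.9 -74.2]
110 [ 514.4 -198.7  144.6] shift [  0.5  -9.1 -11.9]
-1 -1 [300. 319.]
-1 1 [330. 320.]
1 -1 [301. 199.]
1 1 [332. 199.]
```

View pics/c5.png

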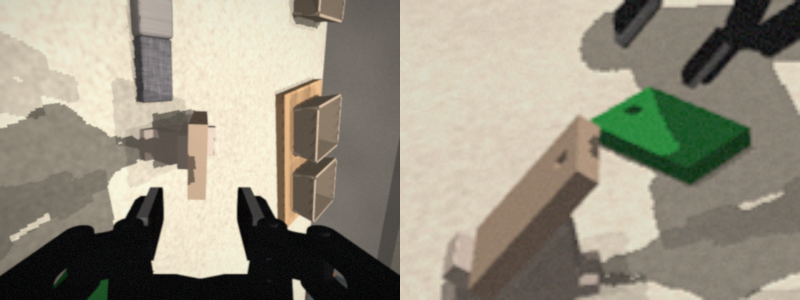

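Tile's top edge in the wrist view at about (301–331, 197–318) agrees with the prediction (300–332, 199–320), centred between the pads. I'll advance and grip.

Call:
play_rows(plan=[[-1.3,-14,-14.5,-0.003,0,-0.007,0],[-1.5,-16,-17,-0.003,0,-0.006,0],[-1.5,-16,-17,-0.003,0,-0.006,0],[-1.3,-14,-14.5,0,0,-0.006,0],[0,0,0,0,0,0,0]])

```text
time_s: 12.5
eef_pos: [517.0, -253.1, 115.2]
ee_rot: [0.379, 0.924, -0.052, 0.003]
force: [-1.5, -0.9, -1.1]
grip_width: 0.501
```

```bash
python3 s2.py
```

```text
12.5 [ 517.  -253.1  115.2] joints [-0.36  0.55  1.69 -1.    0.91  1.97] F [-1.5 -0.9 -1.1] w 0.501
[[ 0.995 -0.099 -0.035]
 [-0.095 -0.707 -0.701]
 [ 0.044  0.7   -0.713]]
rotvec to goal [-0.004  0.045 -0.023]
22 [ 507.1 -260.5   82.4] shift [ -9.9  -7.4 -32.8]
110 [ 514.4 -198.7  144.6] shift [-2.6 54.4 29.4]
```

Call:
play_rows(plan=[[1,10.5,10.5,0,0.02,-0.01,0],[1,10.5,10.5,0,0.02,-0.01,0],[-4,6,-6,0,0,0,0],[-4,6,-6,0,0,0,0],[0,0,0,0,0,0,0]])

```text
time_s: 12.92
eef_pos: [511.3, -223.2, 136.5]
ee_rot: [0.379, 0.924, -0.055, -0.011]
force: [0.1, -0.2, -0.4]
grip_width: 0.502
```

```bash
python3 s2.py;  python3 -c "
from h import *
c=snap('wrist','w6.png');y=-.118;cx=np.array([np.cos(y),np.sin(y),0]);cy=np.array([-cx[1],cx[0],0]);z=np.array([0,0,1])
t=(cy+z)*.5**.5;n=(z-cy)*.5**.5;mid=np.array([506,-270,61.5])+8*n-.5*t
for a in(-1,1):
  for b in (-1,1): print(a,b,np.round(proj(c,mid+55*t+33*a*cx+8*b*n),0))"
```

```text
12.9167 [ 511.3 -223.2  136.5] joints [-0.31  0.52  1.68 -0.95  1.    1.95] F [ 0.1 -0.2 -0.4] w 0.502
[[ 0.994 -0.094 -0.062]
 [-0.111 -0.707 -0.698]
 [ 0.021  0.701 -0.713]]
rotvec to goal [-0.006  0.022 -0.007]
22 [ 507.1 -260.5   82.4] shift [ -4.1 -37.3 -54.1]
110 [ 514.4 -198.7  144.6] shift [ 3.2 24.5  8.1]
-1 -1 [277. 357.]
-1 1 [311. 357.]
1 -1 [271. 216.]
1 1 [309. 215.]
```

View pics/w6.png

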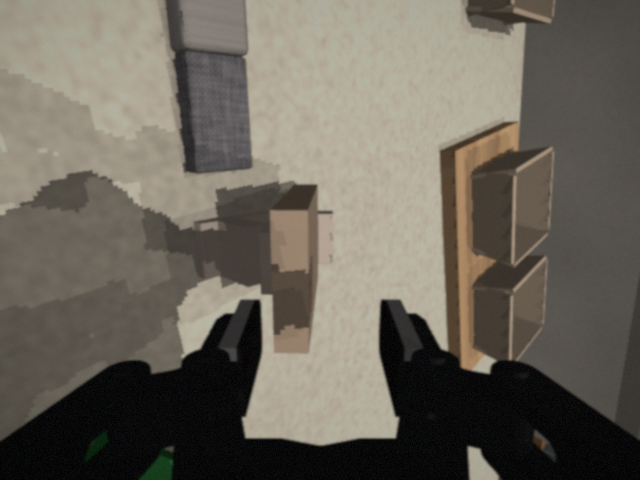

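The tile is undisturbed (top edge at 271–308, 210–352 as predicted), but the tool sits about 12 mm off along its normal, so I'll correct that and advance in smaller rows.

Call:
play_rows(plan=[[0.3,3.5,-4.5,0,0.01,0,0],[0.3,3.5,-4.5,0,0.01,0,0],[0,0,0,0,0,0,0]])

```text
time_s: 13.22
eef_pos: [511.4, -217.2, 127.0]
ee_rot: [0.379, 0.924, -0.051, -0.021]
force: [0.3, -0.4, -0.7]
grip_width: 0.502
```

```bash
echo "e=mid+22*t-s['eef_pos'];print('t,n,cx',(e@t).round(1),(e@n).round(1),(e@cx).round(1))">>s2.py; python3 s2.py|tail -3
```

```text
22 [ 507.1 -260.5   82.4] shift [ -4.3 -43.3 -44.6]
110 [ 514.4 -198.7  144.6] shift [ 3.  18.5 17.6]
t,n,cx -62.3 -0.8 0.8
```

Call:
play_rows(plan=[[-0.5,-5.5,-6,0,0,0,0],[-0.5,-5.5,-6.5,0,0,0,0],[-0.5,-5.5,-6.5,0,0,0,0],[0,0,0,0,0,0,0]])

```text
time_s: 13.55
eef_pos: [509.6, -235.4, 104.7]
ee_rot: [0.379, 0.924, -0.051, -0.022]
force: [0.1, 0.5, -0.4]
grip_width: 0.501
```

```bash
python3 s2.py|tail -8
```

```text
13.55 [ 509.6 -235.4  104.7] joints [-0.33  0.57  1.69 -0.99  0.97  1.98] F [ 0.1  0.5 -0.4] w 0.501
[[ 0.994 -0.077 -0.079]
 [-0.11  -0.708 -0.697]
 [-0.002  0.702 -0.712]]
rotvec to goal [-0.008 -0.002 -0.008]
22 [ 507.1 -260.5   82.4] shift [ -2.5 -25.2 -22.3]
110 [ 514.4 -198.7  144.6] shift [ 4.8 36.6 39.9]
t,n,cx -33.6 2.1 0.5
```

Call:
play_rows(plan=[[-0.5,-6,-5,0,0,0,0],[-0.5,-6,-5,0,0,0,0],[-0.5,-6,-5,0,0,0,0],[-0.5,-5.5,-5.5,0,0,0,0],[0,0,0,0,0,0,0]])

```text
time_s: 13.97
eef_pos: [506.9, -262.2, 81.2]
ee_rot: [0.378, 0.924, -0.051, -0.023]
force: [-0.5, -0.0, -0.3]
grip_width: 0.501
```

```bash
python3 s2.py|tail -8
```

```text
13.9667 [ 506.9 -262.2   81.2] joints [-0.38  0.62  1.69 -1.03  0.91  2.  ] F [-0.5 -0.  -0.3] w 0.501
[[ 0.994 -0.077 -0.08 ]
 [-0.111 -0.708 -0.697]
 [-0.003  0.702 -0.713]]
rotvec to goal [-0.008 -0.002 -0.007]
22 [ 507.1 -260.5   82.4] shift [0.2 1.7 1.1]
110 [ 514.4 -198.7  144.6] shift [ 7.6 63.5 63.4]
t,n,cx 2.0 -0.4 0.0
```

Aligned within 2 mm, so I'll close.

Call:
play_rows(plan=[[0,0,0,0,0,0,-0.4],[0,0,0,0,0,0,-0.7],[0,0,0,0,0,0,-0.8],[0,0,0,0,0,0,-0.9],[0,0,0,0,0,0,-1]], grip_force=70)

```text
time_s: 14.38
eef_pos: [506.7, -261.8, 80.6]
ee_rot: [0.378, 0.924, -0.051, -0.023]
force: [-0.4, -1.3, -2.3]
grip_width: 0.179
```

```bash
python3 s2.py|tail -8
```

```text
14.3833 [ 506.7 -261.8   80.6] joints [-0.38  0.62  1.69 -1.03  0.91  2.  ] F [-0.4 -1.3 -2.3] w 0.179
[[ 0.994 -0.077 -0.081]
 [-0.111 -0.709 -0.696]
 [-0.004  0.701 -0.713]]
rotvec to goal [-0.009 -0.003 -0.006]
22 [ 507.1 -260.5   82.4] shift [0.4 1.3 1.8]
110 [ 514.4 -198.7  144.6] shift [ 7.7 63.1 64. ]
t,n,cx 2.2 0.3 0.3
```

Call:
play_rows(plan=[[0,0,5,0,0,0,-1],[0,0,12,0,0,0,-1],[0,0,25,0,0,0,-1],[0,0,30,0,0,0,-1],[0,0,30,0,0,0,-1]])

```text
time_s: 14.8
eef_pos: [503.2, -259.2, 179.2]
ee_rot: [0.374, 0.926, -0.048, -0.029]
force: [0.4, -0.4, -2.9]
grip_width: 0.178
```

Call:
play_rows(plan=[[0,10,30,0.119,-0.014,0,-1],[0,15,25,0.119,-0.014,0,-1],[0,20,20,0.119,-0.014,0,-1],[0,25,10,0.119,-0.014,0,-1],[0,25,5,0.119,-0.014,0,-1]])

```text
time_s: 15.22
eef_pos: [503.6, -158.0, 279.8]
ee_rot: [0.074, 0.996, -0.044, -0.003]
force: [-0.0, -0.7, -3.9]
grip_width: 0.176
```

```bash
cat st.py > s3.py; cat >> s3.py <<'E'
b=np.radians(10.7);err(np.c_[[np.cos(b),np.sin(b),0],[np.sin(b),-np.cos(b),0],[0,0,-1]])
print('to batt',(np.array([528.5,240.4,250])-s['eef_pos']).round(1))
E
python3 s3.py
```

```text
15.2167 [ 503.6 -158.   279.8] joints [-0.46  0.27  1.43 -0.14  1.39  1.22] F [-0.  -0.7 -3.9] w 0.176
[[ 0.996 -0.087 -0.013]
 [-0.088 -0.985 -0.147]
 [ 0.     0.147 -0.989]]
rotvec to goal [0.148 0.008 0.274]
to batt [ 24.9 398.4 -29.8]
```

Call:
play_rows(plan=[[1,22,0,0.02,0,0.02,-1],[1,25,0,0.02,0,0.02,-1],[1,25,0,0.02,0,0.02,-1],[1,25,0,0.02,0,0.02,-1],[1,25,0,0.02,0,0.02,-1]])

```text
time_s: 15.63
eef_pos: [507.4, -32.7, 285.6]
ee_rot: [0.019, 1.0, 0.007, 0.002]
force: [0.0, 0.1, -3.6]
grip_width: 0.18
```

Call:
play_rows(plan=[[1,25,0,0.02,0,0.02,-1],[1,25,0,0.02,0,0.02,-1],[1,25,0,0,0,0.02,-1],[1,25,0,0,0,0.02,-1],[1,25,0,0,0,0.02,-1]])

```text
time_s: 16.05
eef_pos: [509.9, 98.6, 287.0]
ee_rot: [-0.002, 0.998, 0.06, 0.001]
force: [0.5, 0.2, -2.7]
grip_width: 0.175
```

Call:
play_rows(plan=[[2,25,0,0,0,0.02,-1],[2,25,0,0,0,0.02,-1],[2,25,0,0,0,0.015,-1],[2,25,0,0,0,0.01,-1],[2,25,0,0,0,0,-1]])

```text
time_s: 16.47
eef_pos: [517.3, 230.4, 288.3]
ee_rot: [-0.002, 0.995, 0.097, 0.001]
force: [-0.1, -0.3, -3.8]
grip_width: 0.182
```

```bash
python3 s3.py
```

```text
16.4667 [517.3 230.4 288.3] joints [0.21 0.37 1.27 0.   1.5  1.59] F [-0.1 -0.3 -3.8] w 0.182
[[ 0.981  0.194  0.001]
 [ 0.194 -0.981  0.003]
 [ 0.001 -0.003 -1.   ]]
rotvec to goal [-0.003  0.001 -0.008]
to batt [ 11.2  10.  -38.3]
```

Call:
play_rows(plan=[[4,2,-12,-0.003,0.001,-0.004,-1],[4,1,-12,0,0,-0.004,-1],[0,0,0,0,0,0,-1],[0,0,0,0,0,0,-1]])

```text
time_s: 16.8
eef_pos: [524.0, 237.4, 262.6]
ee_rot: [-0.0, 0.995, 0.097, -0.001]
force: [-0.1, 0.3, -2.1]
grip_width: 0.18
```

```bash
python3 s3.py; python3 -c "
from h import *
c=snap('wrist','w7.png');b=np.radians(10.7);ex=np.array([np.cos(b),np.sin(b),0]);ey=np.array([-ex[1],ex[0],0])
for z in (14,26):
  o=np.array([528.5,240.4,z])+np.array([0,-1.1,0])*(z-20)/6
  print(z,[np.round(proj(c,o+55*i*ex+135*j*ey)).tolist() for i,j in[(1,1),(1,-1),(-1,-1),(-1,1)]], [np.round(proj(c,o+33*i*ex+(90*j+8*k)*ey+[0,0,110])).tolist() for i in(-1,1) for j in(-1,1) for k in (-1,1)])"
```

```text
16.8 [524.  237.4 262.6] joints [0.22 0.41 1.28 0.   1.45 1.6 ] F [-0.1  0.3 -2.1] w 0.18
[[ 0.981  0.193 -0.002]
 [ 0.193 -0.981  0.   ]
 [-0.002 -0.001 -1.   ]]
rotvec to goal [-0.    -0.002 -0.007]
to batt [  4.5   3.  -12.6]
14 [[165.0, 133.0], [467.0, 136.0], [455.0, 253.0], [175.0, 251.0]] [[454.0, 269.0], [431.0, 269.0], [197.0, 267.0], [174.0, 267.0], [463.0, 174.0], [439.0, 174.0], [190.0, 172.0], [165.0, 172.0]]
26 [[163.0, 134.0], [474.0, 137.0], [462.0, 258.0], [174.0, 255.0]] [[462.0, 275.0], [438.0, 275.0], [195.0, 273.0], [171.0, 273.0], [473.0, 177.0], [447.0, 177.0], [187.0, 175.0], [162.0, 174.0]]
```

View pics/w7.png

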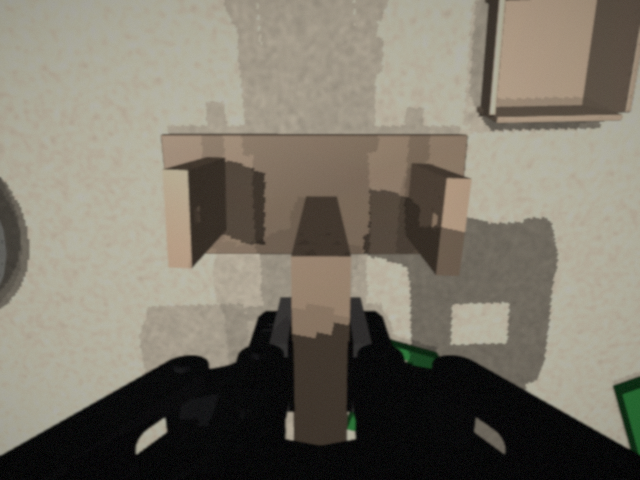

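Wrist view: slab far edge at (163–467, 134), standers' tops centred at about (177,168) and (457,178), both within a few px of prediction, with the held tile upright between them. I'll descend.

Call:
play_rows(plan=[[1.5,1,-28,0,0,-0.004,-1],[1.5,1,-28,0,0,-0.003,-1],[1,0.5,-28,0,0,0,-1],[0,0,-25,0,0,0,-1],[0,0,-12,0,0,0,-1]])

```text
time_s: 17.27
eef_pos: [530.3, 235.6, 143.6]
ee_rot: [-0.001, 0.996, 0.09, 0.005]
force: [-0.2, 0.6, -3.3]
grip_width: 0.181
```

```bash
python3 s3.py
```

```text
17.2667 [530.3 235.6 143.6] joints [0.22 0.51 1.45 0.   1.17 1.61] F [-0.2  0.6 -3.3] w 0.181
[[ 0.984  0.18   0.01 ]
 [ 0.18  -0.984  0.002]
 [ 0.01  -0.001 -1.   ]]
rotvec to goal [-0.002  0.01   0.006]
to batt [ -1.8   4.8 106.4]
```

Call:
play_rows(plan=[[-0.6,2,-12,-0.001,0.004,0.002,-1],[-0.6,2,-12,-0.001,0.004,0.002,-1],[-0.6,1,-8,0,0.003,0.002,-1],[0,0,0,0,0,0,-1]])

```text
time_s: 17.6
eef_pos: [528.3, 238.5, 108.5]
ee_rot: [0.0, 0.996, 0.092, -0.002]
force: [-0.2, 1.0, -3.5]
grip_width: 0.175
```

```bash
python3 s3.py
```

```text
17.6 [528.3 238.5 108.5] joints [0.22 0.55 1.48 0.   1.12 1.61] F [-0.2  1.  -3.5] w 0.175
[[ 0.983  0.184 -0.004]
 [ 0.184 -0.983 -0.001]
 [-0.004 -0.    -1.   ]]
rotvec to goal [ 0.001 -0.004  0.002]
to batt [  0.2   1.9 141.5]
```

Now small steps down until the force shows contact.

Call:
play_rows(plan=[[0,1,-4,0,-0.002,0,-1],[0,1,-2,0,-0.002,0,-1],[0,0,0,0,0,0,-1]])

```text
time_s: 17.85
eef_pos: [529.3, 240.8, 103.5]
ee_rot: [0.0, 0.996, 0.092, 0.001]
force: [-1.0, 0.6, -3.6]
grip_width: 0.176
```

Call:
play_rows(plan=[[0,0,-2,0,0,0,-1],[0,0,0,0,0,0,-1]])

```text
time_s: 18.02
eef_pos: [529.7, 241.0, 102.3]
ee_rot: [0.0, 0.996, 0.092, 0.002]
force: [-0.0, 0.8, -2.8]
grip_width: 0.179
```

Call:
play_rows(plan=[[0,0,-2,0,0,0,-1],[0,0,0,0,0,0,-1]])

```text
time_s: 18.18
eef_pos: [530.1, 241.1, 100.8]
ee_rot: [-0.0, 0.996, 0.092, 0.003]
force: [0.3, -0.6, -3.3]
grip_width: 0.179
```

Call:
play_rows(plan=[[-0.5,0,-2,0,0.003,0,-1],[0,0,0,0,0,0,-1]])

```text
time_s: 18.35
eef_pos: [529.6, 241.2, 98.9]
ee_rot: [-0.0, 0.996, 0.092, 0.002]
force: [-1.1, 0.7, -3.6]
grip_width: 0.178
```

Call:
play_rows(plan=[[-0.5,0,-2,0,0.003,0,-1],[0,0,0,0,0,0,-1]])

```text
time_s: 18.52
eef_pos: [529.5, 241.2, 97.3]
ee_rot: [-0.001, 0.996, 0.092, 0.001]
force: [0.1, -0.5, -3.4]
grip_width: 0.177
```

```bash
python3 s3.py
```

```text
18.5167 [529.5 241.2  97.3] joints [0.23 0.57 1.49 0.   1.09 1.61] F [ 0.1 -0.5 -3.4] w 0.177
[[ 0.983  0.184  0.001]
 [ 0.184 -0.983  0.001]
 [ 0.001 -0.001 -1.   ]]
rotvec to goal [-0.001  0.001  0.002]
to batt [ -1.   -0.8 152.7]
```

Call:
play_rows(plan=[[0,0,-1.5,0,0,0,-1],[0,0,0,0,0,0,-1]])

```text
time_s: 18.68
eef_pos: [529.8, 241.3, 97.5]
ee_rot: [-0.001, 0.996, 0.092, 0.001]
force: [0.1, -0.7, -3.1]
grip_width: 0.177
```

Call:
play_rows(plan=[[0,0,-1.5,0,0,0,-1],[0,0,0,0,0,0,-1]])

```text
time_s: 18.85
eef_pos: [530.1, 241.4, 97.3]
ee_rot: [-0.001, 0.996, 0.092, 0.002]
force: [0.7, 1.0, -4.3]
grip_width: 0.178
```

Call:
play_rows(plan=[[0,0,-1.5,0,0,0,-1],[0,0,0,0,0,0,-1]])

```text
time_s: 19.02
eef_pos: [530.4, 241.5, 97.2]
ee_rot: [-0.001, 0.996, 0.092, 0.003]
force: [0.6, 0.1, -3.0]
grip_width: 0.173
```

Call:
play_rows(plan=[[0,0,-1.5,0,0,0,-1],[0,0,0,0,0,0,-1]])

```text
time_s: 19.18
eef_pos: [530.7, 241.6, 97.1]
ee_rot: [-0.001, 0.996, 0.093, 0.003]
force: [0.6, 0.8, -3.0]
grip_width: 0.176
```

Call:
play_rows(plan=[[-0.5,0,-4,0,0.003,0,-1],[0,0,0,0,0,0,-1]])

```text
time_s: 19.35
eef_pos: [531.4, 241.9, 97.9]
ee_rot: [-0.001, 0.996, 0.093, 0.004]
force: [0.6, 0.0, -3.1]
grip_width: 0.18
```

```bash
python3 s3.py
```

```text
19.35 [531.4 241.9  97.9] joints [0.23 0.57 1.49 0.   1.08 1.61] F [ 0.6  0.  -3.1] w 0.18
[[ 0.983  0.185  0.008]
 [ 0.185 -0.983  0.002]
 [ 0.009 -0.001 -1.   ]]
rotvec to goal [-0.002  0.008  0.001]
to batt [ -2.9  -1.5 152.1]
```

Call:
play_rows(plan=[[-1.5,-0.5,-3,0,0.006,0,-1]])

```text
time_s: 19.43
eef_pos: [531.0, 241.7, 96.7]
ee_rot: [-0.001, 0.996, 0.093, 0.003]
force: [-6.8, -2.0, 33.7]
grip_width: 0.175
```

Call:
play_rows(plan=[[-1,-0.5,-3,0,0.003,0,-1]])

```text
time_s: 19.52
eef_pos: [531.2, 241.6, 96.8]
ee_rot: [-0.002, 0.996, 0.093, 0.004]
force: [-11.7, -2.4, 36.3]
grip_width: 0.182
```

Call:
play_rows(plan=[[-0.5,0,-3,0,0,0,-1]])

```text
time_s: 19.6
eef_pos: [531.4, 241.8, 96.8]
ee_rot: [-0.002, 0.996, 0.093, 0.005]
force: [-13.2, -4.9, 31.5]
grip_width: 0.181
```

```bash
python3 s3.py
```

```text
19.6 [531.4 241.8  96.8] joints [0.23 0.57 1.49 0.   1.08 1.61] F [-13.2  -4.9  31.5] w 0.181
[[ 0.983  0.185  0.01 ]
 [ 0.185 -0.983  0.005]
 [ 0.011 -0.003 -1.   ]]
rotvec to goal [-0.005  0.01   0.   ]
to batt [ -2.9  -1.4 153.2]
```

Contact with the slab is confirmed (about 33 N up). I'll ease the press and open while still lightly seated.

Call:
play_rows(plan=[[0,0,-1,0,0,0,-1],[0,0,-0.8,0,0,0,-0.6],[0,0,0,0,0,0,-0.4],[0,0,0,0,0,0,-0.2],[0,0,0,0,0,0,-0.2]])

```text
time_s: 20.02
eef_pos: [531.3, 241.7, 94.5]
ee_rot: [-0.002, 0.996, 0.093, 0.005]
force: [0.4, 0.1, 0.2]
grip_width: 0.401
```

```bash
python3 s3.py
```

```text
20.0167 [531.3 241.7  94.5] joints [0.23 0.57 1.49 0.   1.07 1.61] F [0.4 0.1 0.2] w 0.401
[[ 0.983  0.185  0.01 ]
 [ 0.185 -0.983  0.005]
 [ 0.011 -0.003 -1.   ]]
rotvec to goal [-0.005  0.01   0.   ]
to batt [ -2.8  -1.3 155.5]
```

Call:
play_rows(plan=[[0,0,8,0,0,0,-0.1],[0,0,10,0,0,0,-0.1],[0,0,12,0,0,0,-0.1],[0,0,15,0,0,0,-0.1],[0,0,20,0,0,0,-0.1]])

```text
time_s: 20.43
eef_pos: [529.3, 241.1, 159.5]
ee_rot: [-0.002, 0.996, 0.093, 0.001]
force: [-0.9, -0.5, -0.0]
grip_width: 0.449
```

Call:
play_rows(plan=[[-10,0,30,0,0,0,-0.1],[-20,0,35,0,0,0,-0.1],[-30,0,25,0,0,0,-0.1],[-30,0,0,0,0,0,-0.1],[-30,0,0,0,0,0,-0.1]])

```text
time_s: 20.85
eef_pos: [409.6, 240.2, 260.6]
ee_rot: [-0.002, 0.996, 0.091, 0.006]
force: [0.6, 0.0, 0.1]
grip_width: 0.45
```

Call:
play_rows(plan=[[0,-35,0,0,0,0,-0.1],[0,-35,0,0,0,0,-0.1],[0,-35,0,0,0,0,-0.1],[0,-35,0,0,0,0,-0.1],[0,0,0,0,0,0,-0.1]])

```text
time_s: 21.27
eef_pos: [402.9, 98.4, 267.4]
ee_rot: [-0.003, 0.995, 0.097, 0.012]
force: [-0.8, 1.2, -0.5]
grip_width: 0.455
```

```bash
python3 -c "
from h import *
s=sense();print(s['time_s'],s['eef_pos'],s['force'])
c=snap('top','t8.png');d=snap('scene','s8.png')
i=np.hstack([cv2.resize(c['img'][180:300,110:290],(400,267),interpolation=2),cv2.resize(d['img'][140:290,320:520],(400,300),interpolation=2)[:267]]);i=cv2.resize(i,(800,534));cv2.imwrite('pics/c8.png',cv2.convertScaleAbs(i,alpha=1.4))"
```

```text
21.2667 [402.93067398  98.39758677 267.44607114] [-0.79745487  1.21070605 -0.49892146]
```

View pics/c8.png

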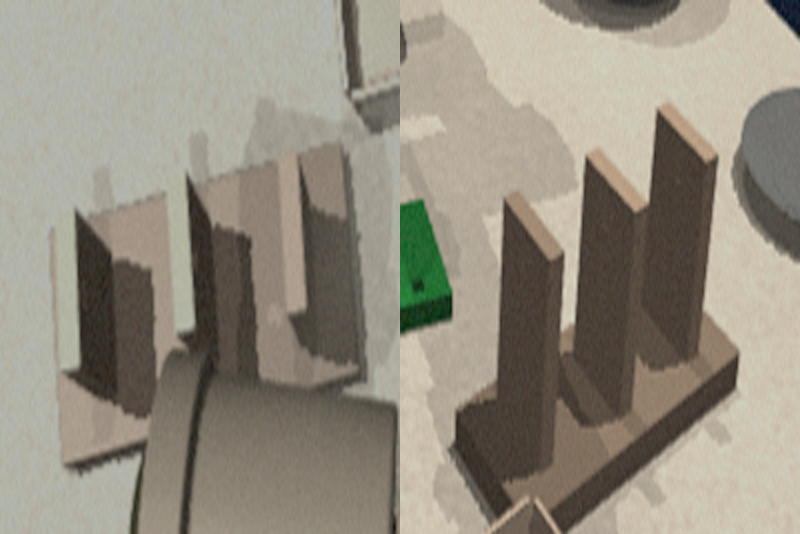

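Top view: the three tiles' top faces sit at columns about 55, 170 and 282, so the middle one is midway. The scene view shows it upright, in line and free. Handing in.

```bash
python3 -c "
from rig import ctrl; print(ctrl.finish_job())"
```

```text
the job is handed in; nothing more can be done
None
```

I leaned the clay tile in the V-cradle with the hole end up and let go of it. I then regripped it by its top edge, set it upright on the slab midway between the two standing tiles, and let go. The job is handed in at about 21 s of the 61 s; no verdict was reported.

- **Final pictures:** in the last top and scene views the tile stands free and upright, in line with the others. It is about 1.5 px of 115 from the exact middle in the enlarged crop. The standing tiles look unmoved, and the arm was well clear.
- **Tool position at release:** it was about 3 mm from my slab-centre estimate, and its tilt was about 0.6°. The allowed error is 18 mm and 3°.
- **Things that went wrong:**
  - On the first approach for the regrasp, the arm drifted about 17 mm off line. I backed out; the next picture showed the tile unmoved, and I came in again in smaller steps.
  - While setting down, the force after each pause did not show contact. A firmer push confirmed it at about 33 N up, so it was pressed harder than planned.
- **Not checked at the end:** I did not look at the brush again, and only a corner of the dish was in the last views. Neither was reached for.

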